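Unlatch the pulley clamp and hold its arm up

ROBOT

A 6-joint arm with a two-finger parallel gripper is mounted at the origin on the work surface. World frame = base frame: x ahead of the robot, y to its left, z up, the work surface at z = 0. Lengths are in m, angles in rad, forces in N, time in s.
With the tool pointing down it reaches from about 0.35 to 0.8 m from the base axis. Payload 7.3 kg.
Tool frame: the origin (TCP) lies midway between the tips of the shut fingers; the grasp point (between the pads) lies 19 mm behind it; x points along the fingers, y is the direction in which the jaws open and shut, and the axes are right-handed (so a half turn about x gives the same grasp; the last joint's range is limited). The gripper opens to 85 mm and grips with 20 to 120 N. Pads are 22 mm wide; open, the fingers measure 114 mm over their backs; the gripper's body (76 mm by 85 mm) begins 54 mm behind the grasp point. The pads swing forward as they close: fully open they stand 13 mm farther back than shut.
Start: joints at [1.004, 0.342, 1.524, -0, 1.275, -0.146], TCP at [0.214, 0.479, 0.231] pointing down, gripper open.
Joint ranges: [-2.53, 2.53], [-0.77, 2.02], [0.04, 2.7], [-1, 4.14], [0.28, 2.66], [-3.11, 3.11]. Speed limits (rad/s): [2.57, 2.57, 3.14, 3.14, 3.14, 3.14].

INTERFACE

Orientations are given as a rotation vector (axis times angle).
In Python, from bench import arm, snapshot, workorder, recognise, outline_of gives the robot as it stands. The module is installed in compiled form; this text tells all that it offers.
- The arm moves only by the tool step_arm, never from a script. Its argument "motion" is a list of rows, each an object with "translation": the shift along the tool's x, y, z in m, a list of three; "rot": the turn, a rotation vector about the tool's x, y, z in degrees, a list of three. A call has 1 to 12 rows; each row is the pose to reach, as a shift and turn from the pose commanded when the call began, along the tool's axes at that moment; what a row does not reach only later rows make up. A row lasts 1/12 s, in which the tool goes at most 41.7 mm and 7.16 degrees, less where a joint would pass 70% of its speed; a pose out of reach is approached as far as the arm can. A call with a gripper value outside its range is refused whole. "grip" is the finger opening in m, from 0 to 0.0854, set as the call begins (left out, the last holds). The fingers move at their own pace and stop on an object; "grip_force" is the grip in N (left out, the last holds). Time passes only in rows, so rows that repeat a pose let the fingers close. It gives the time, the measured TCP pose, the force and the opening at its end, in the units of the state.
- arm.get_state(): the state, without advancing time (a new reading comes with each control period).
- snapshot(name): name is "scene" or "top" or "wrist"; returns a dict with "frame" (420x560x3 uint8, red, green, blue), "fx", "fy", "cx", "cy" (pixels), "rvec" (rotation vector, rad) and "tvec" (3), from world to camera coordinates, as OpenCV has them. Camera axes: x right, y down, z forward; pixel columns grow to the right and rows downward; lengths in m; the calibration is good to about 2 mm. A picture is of the moment at which its call begins. There is no depth.
- workorder.close_job(): hands the job in, once; it reports no verdict.
Trained networks look in a picture, given as the dict that the camera call returned (one of the last four; its "shot" number tells which), for a name from the list of things; names that differ only in an ending like _2 or _b are one class to them, and where a whole thing is asked for, a point or a joint stands for the part that bears it (a point fixed in the world has none). Each returns a list of dicts, best first, with "p" (0 to 1); they miss things now and then, are a little off and sometimes report something else, mostly with a low value. They report only what shows in the picture. A call takes as long as a camera call.
- recognise(picture, target): "centre" ([x, y, z] in m, in the coordinates of the camera as it stood for that picture, good to about 4 mm: the middle of the surface that is visible of it).
- outline_of(picture, target): "pixels" (420x560 bool, what is visible of it).
The state is a dict: "t": time; "joint_pos": joint angles; "qd": joint speeds; "joint_efforts": joint torques, N m; "position": TCP position; "tool_rot": TCP orientation; "contact_force": force on the tool from outside, world axes, zero at the start; "ft_torque": the same for the moment, N m; "width": finger opening in m.
Only numpy, scipy, OpenCV 4.12 (cv2) and the standard library are available. Lean on these libraries where they do the work, as an engineer would, in place of code of your own. Each camera call takes 0.05 s, during which the arm holds its last target. There are 200 camera calls.

TASK

Slide the yellow-framed sash guard on the side of the clamp fixture all the way down by its black handle. Then pull the red latch grip sideways against its spring towards the guard side while the clamp arm is still down, lift the arm's coupler end well clear of the steel ball (about 60 mm up), and finish while still holding it raised and still with the gripper, the guard left down, so that a colleague can take out the pulley. Leave the pulley in its seat and do not disturb the other loose parts on the bench.

Things in the scene. Friction and masses are not known exactly. Their poses are not given: they have to be found in the camera images.
- fixture: Pulley clamp bolted to the bench: grey plinth 280 mm along its x, 86 mm wide (y -50 to +36), top at z 90 mm. Origin: on the bench under its middle, z up; all mm below are in this frame. Arm hinged at the +x end, its coupler at the -x end over a steel ball stud (x -88, y 0, top z 124.5, 27 mm dia). Sash guard on the +y side, between two rails 110 mm high.
- hinge (a point): Axis of the clamp arm's hinge, along the fixture's y, at (115, 0, 125) mm in the fixture. Axes as the fixture's.
- tongue (a joint): Clamp arm angle (rad): 0 down on the ball, grows as the coupler end rises, to 0.9. Aluminium bar 30 mm wide, z 119 to 131 when down. The latch is 203 mm from the hinge, so 0.3 rad is about 60 mm up. With latch 0.35 to 0.7 kg; pivots freely and falls if let go. While the latch is home its pawl under the ball stops the arm at about 0.012 rad.
- coupler (a point): Middle of the top face of the coupler, a hollow aluminium housing 52 x 44 mm, 33 mm high; at (-88, 0, 139) mm in the fixture when the arm is down; moves with the arm (x along the arm towards the hinge).
- latch (a joint): Latch travel on the coupler (m): 0 home (locked), grows as pulled towards the fixture's +y (guard side), stop at 0.018. The pawl frees the ball from about 0.006; pull at least 0.011 to be sure. Spring: 4.5 N at the start, 10 N at the stop; springs back if let go. The raised guard blocks it after 3 mm.
- latch_grip (a point): Grip point on the red latch block, at (-88, 0, 172) mm in the fixture with arm and latch home; moves with both. Block 28 mm along x, 16 mm along y (grip across y), z 147 (latch plate below it, 57 mm along y) to 187; the point is 15 mm below its top. Axes as the arm's; y is the pull direction. Gripped across y it can tilt between the pads as the arm rises.
- guard (a joint): Height of the sash guard above its lowest position (m): 0 fully down, 0.08 fully up. Starts raised; stays where it is left (sliding friction: about 3 N pushes it down, 8 N pulls it up).
- guard_grip (a point): Grip point on the guard's black handle block, at (20, 78, 115) mm in the fixture when fully down, higher by the guard's value. Block 50 mm along x, 16 along y (grip across y), its top 15 mm above the point, bottom 39 below. A web (top 29 mm below the point) joins it to the guard: clear pane in a yellow frame 182 mm long, 80 high, at y 40 to 46, top edge 29 mm below the point.
- seat (a point): Middle of the pulley's seat on the plinth top, at (10, 0, 90) mm in the fixture, between three short brass pins.
- clamped_pulley: Aluminium pulley 50 mm diameter, 18 mm thick, with a black ring in its groove, lying loose in the seat under the arm. Origin: centre of its underside. Leave it in the seat.
- pulley_a: Loose pulley of the same size (with black ring) lying flat on the bench at the robot's left. Leave alone. Origin: centre of its underside.
- pulley_b: Loose bare aluminium pulley of the same size on the bench between fixture and basket. Leave alone. Origin: centre of its underside.
- black_ring: Loose black rubber ring 52 mm diameter, 8 mm thick, flat on the bench between fixture and basket. Leave alone. Origin: centre of its underside.
- red_cup: Red plastic cup, 72 mm across, 85 mm high, on the bench at the robot's left. Leave alone. Origin: centre of its underside.
- screwdriver: Screwdriver lying on the bench at the robot's right. Leave alone. Origin: its underside, near its middle.
- basket: Blue basket full of pulleys beside the fixture, fixed, 260 x 190 mm, 100 mm high, it can stand left or right of the fixture. Origin: on the bench under its middle.

How it is judged:
By the outcome, as a careful person would: the job done as asked, in the order asked, and still so for the second after the job is handed in, while the arm keeps its last pose, push and grip.
It also fails if it takes over 42 s, if anything falls off the work surface, if the arm or the gripper's body presses on something with over 40 N, if the wrist force passes 120 N, or if a joint passes its speed limit or range.

## Working session

There is one attempt and no reset: what is moved stays moved. The work goes in short steps, Python scripts to look and compute and a tool call to move; the robot and the scene stay as the last step left them, time stands still between calls to the robot, and variables do not carry over. Pictures are saved under pics/ and viewed, about 8 in all and at most 12, crops included, and the job is handed in when it is done.

Besides the shell and the picture viewer there is one more tool, called after "Request:" in YAML: its name, and indented under it one key for each argument. step_arm: Moves the arm, as the interface text tells. Its arguments: {"type":"object","properties":{"motion":{"type":"array","items":{"type":"object","properties":{"translation":{"type":"array","items":{"type":"number"}},"rot":{"type":"array","items":{"type":"number"}}}}},"grip":{"type":"number"},"grip_force":{"type":"number"}},"required":["motion"]}

```bash
mkdir -p pics; cat > h.py <<'E'
import numpy as np, cv2
from bench import arm, snapshot, workorder, recognise, outline_of
def cam(s):
    R=cv2.Rodrigues(np.array(s["rvec"],float))[0]; return R,np.array(s["tvec"],float).ravel()
def save(s,n): cv2.imwrite(f"pics/{n}.png",s["frame"][:,:,::-1])
def w(s,c):
    R,t=cam(s); return R.T@(np.array(c)-t)
E
python3 - <<'E'
from h import *
np.set_printoptions(precision=4,suppress=True)
st=arm.get_state(); print({k:np.round(v,3) for k,v in st.items()})
fs=[]
for n in ["scene","top"]:
    s=snapshot(n); fs.append(s["frame"]); R,t=cam(s); print(n,"campos",-R.T@t, s["fx"])
    for k in ["fixture","coupler","latch_grip","guard_grip","guard","tongue","clamped_pulley","seat","basket","red_cup","pulley_a","screwdriver"]:
        try: print(k,[(round(d["p"],2),w(s,d["centre"])) for d in recognise(s,k)[:2]])
        except Exception as e: print(k,e)
    save(s,n+"0")
E
```

```text
{'t': np.float64(0.0), 'joint_pos': array([ 1.004,  0.343,  1.525,  0.   ,  1.275, -0.146]), 'qd': array([-0.001,  0.001, -0.   , -0.001,  0.001,  0.   ]), 'joint_efforts': array([  0.   , -43.368, -24.601,  -0.   ,   0.008,   0.   ]), 'position': array([0.214, 0.479, 0.231]), 'tool_rot': array([ 0.329,  1.546, -0.331]), 'contact_force': array([ 0.75 , -0.494, -0.706]), 'ft_torque': array([0.028, 0.026, 0.018]), 'width': np.float64(0.085)}
scene campos [1.1868 0.4306 1.1344] 516.1297952480652
fixture [(0.68, array([ 0.6085, -0.205 ,  0.0939])), (0.32, array([ 0.5693, -0.1849,  0.1441]))]
coupler [(0.86, array([ 0.5512, -0.2234,  0.1309])), (0.74, array([ 0.4819, -0.2169,  0.1558]))]
latch_grip [(0.84, array([ 0.4803, -0.2183,  0.1557]))]
guard_grip [(0.79, array([ 0.5689, -0.1862,  0.1434]))]
guard [(0.6, array([ 0.5675, -0.1842,  0.1458]))]
tongue [(0.88, array([ 0.5516, -0.2257,  0.136 ]))]
clamped_pulley [(0.36, array([ 0.5712, -0.1875,  0.1454])), (0.33, array([0.4409, 0.4176, 0.0227]))]
seat [(0.65, array([ 0.482 , -0.2168,  0.1521])), (0.6, array([ 0.6055, -0.2044,  0.0935]))]

[... 361 characters left out ...]
, (0.22, array([ 0.5605, -0.2176,  0.0894]))]
latch_grip [(0.82, array([ 0.4764, -0.2187,  0.1487])), (0.2, array([ 0.5737, -0.2168,  0.107 ]))]
guard_grip [(0.6, array([ 0.5655, -0.1803,  0.1537]))]
guard [(0.58, array([ 0.5653, -0.1825,  0.1522])), (0.24, array([0.4451, 0.4171, 0.0178]))]
tongue [(0.57, array([ 0.5537, -0.2299,  0.1298]))]
clamped_pulley []
seat [(0.87, array([ 0.5595, -0.2158,  0.089 ]))]
basket [(0.74, array([0.6015, 0.1951, 0.0867])), (0.37, array([0.5618, 0.4547, 0.0415]))]
red_cup [(0.78, array([0.5661, 0.4581, 0.0437]))]
pulley_a [(0.72, array([0.4482, 0.4153, 0.0183])), (0.57, array([0.6354, 0.0073, 0.0139]))]
screwdriver [(0.95, array([ 0.4649, -0.4193,  0.0201]))]
```

View pics/scene0.png

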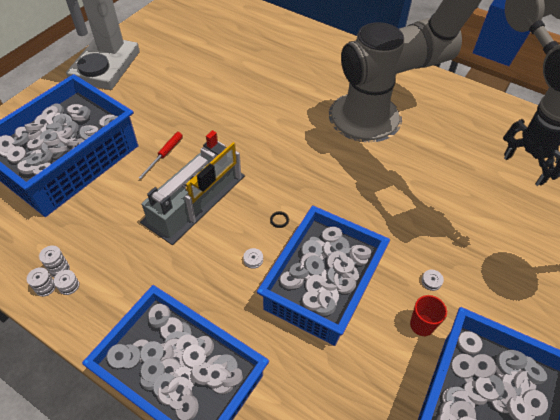

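View pics/top0.png

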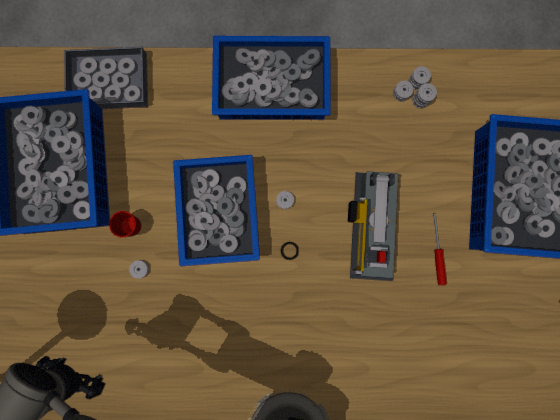

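The fixture stands right of centre: in the top view the plinth spans (352–397, 172–279), the guard handle is at (356, 212) and the red latch at (383, 257). Next I'll enlarge both crops to pick points.

```bash
python3 - <<'E'
import cv2,numpy as np
a=cv2.imread("pics/scene0.png")[125:245,135:255]; b=cv2.imread("pics/top0.png")[165:285,315:435]
cv2.imwrite("pics/c.png",np.hstack([cv2.resize(i,(400,400),interpolation=cv2.INTER_CUBIC)for i in(a,b)]))
E
```

```text
(no output)
```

View pics/c.png

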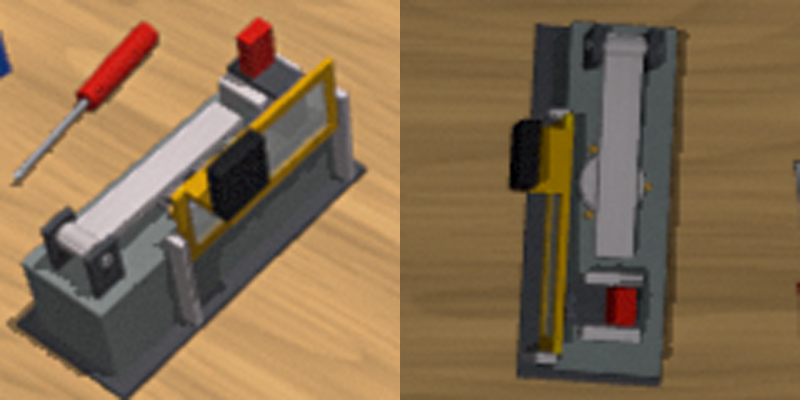

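The crops (3.33×) show the guard raised, with a black handle on a web. The red block's top is near crop (625,306) in the top view, and the plinth top corners are at (572,22), (678,28) and (662,372). Now I'll fit the pose.

```bash
python3 - <<'E'
from h import *
from scipy.optimize import least_squares
np.set_printoptions(precision=4,suppress=True)
P={"top":[((140,36,90),(572,22)),((140,-50,90),(678,28)),((-140,-50,90),(662,372)),((-88,0,187),(625,306)),((20,78,210),(530,155))],
"scene":[((140,-50,90),(22,262)),((140,36,90),(105,322)),((-74,8,187),(248,48)),((-88,-8,187),None),((-102,8,187),(272,29)),((-102,-8,187),(262,18)),((-74,-8,187),(238,38)),((45,86,210),(210,163)),((-5,86,210),(267,137))]}
off={"top":(315,165,400),"scene":(135,125,0)}
S={n:snapshot(n) for n in P}
def res(p,prt=False):
    c,s=np.cos(p[2]),np.sin(p[2]); r=[]
    for n in P:
        C=S[n];R,t=cam(C)
        for m,px in P[n]:
            if px is None: continue
            m=np.array(m)/1e3; q=R@np.array([c*m[0]-s*m[1]+p[0],s*m[0]+c*m[1]+p[1],m[2]])+t
            u=C["fx"]*q[0]/q[2]+C["cx"],C["fy"]*q[1]/q[2]+C["cy"]
            o=off[n]; k=400/120
            e=[(px[0]-o[2]+.5)/k+o[0]-.5-u[0],(px[1]+.5)/k+o[1]-.5-u[1]]
            if prt: print(n,m,np.round(e,2))
            r+=e
    return np.array(r)
f=least_squares(res,[.56,-.22,0.05],loss="soft_l1"); print(f.x,f.cost); res(f.x,True)
E
```

```text
[ 0.5636 -0.2311 -0.0618] 10.431134819243109
top [0.14  0.036 0.09 ] [0.75 0.31]
top [ 0.14 -0.05  0.09] [0.47 0.03]
top [-0.14 -0.05  0.09] [ 0.51 -1.91]
top [-0.088  0.     0.187] [ 0.32 -0.47]
top [0.02  0.078 0.21 ] [-0.08  0.91]
scene [ 0.14 -0.05  0.09] [ 0.92 -0.53]
scene [0.14  0.036 0.09 ] [1.38 0.86]
scene [-0.074  0.008  0.187] [-0.57  0.26]
scene [-0.102  0.008  0.187] [-0.55  0.73]
scene [-0.102 -0.008  0.187] [1.14 0.1 ]
scene [-0.074 -0.008  0.187] [ 1.14 -0.02]
scene [0.045 0.086 0.21 ] [-2.61 -1.48]
scene [-0.005  0.086  0.21 ] [0.53 3.27]
```

The fit is good to about 1 px: fixture at (0.564, −0.231), yaw −3.5°. Now a helper that works out moves, first to a view pose above the handle.

```bash
cat >> h.py <<'E'
from scipy.spatial.transform import Rotation as Rn
FX=[0.5636,-0.2311,-0.0618]
def f2w(m):
    c,s=np.cos(FX[2]),np.sin(FX[2]); m=np.array(m)/1e3
    return np.array([c*m[0]-s*m[1]+FX[0],s*m[0]+c*m[1]+FX[1],m[2]])
def goal(m,tilt=0,tcp=19):
    """tool shift/turn to put grasp point at fixture point m (mm); tilt = arm angle"""
    st=arm.get_state(); R0=Rn.from_rotvec(st["tool_rot"])
    F=Rn.from_euler("z",FX[2])*Rn.from_euler("y",tilt)
    best=min((F*Rn.from_matrix(np.array([[0,0,-s],[0,s,0],[1,0,0]]).T.T if 0 else np.column_stack([[0,0,-1],[0,s,0],[s,0,0]])) for s in(1,-1)),key=lambda B:(R0.inv()*B).magnitude())
    p=f2w(m)+best.apply([tcp/1e3,0,0])
    print("shift mm",np.round(1e3*R0.inv().apply(p-st["position"]),1),"rot deg",np.round((R0.inv()*best).as_rotvec(degrees=True),2),"now grasp(fix mm)",np.round(w2f(st["position"]-R0.apply([.019,0,0])),1),"f",np.round(st["contact_force"],1),"w",round(float(st["width"]),4),"t",st["t"])
def w2f(p):
    c,s=np.cos(FX[2]),np.sin(FX[2]); d=np.array(p)-[FX[0],FX[1],0]
    return 1e3*np.array([c*d[0]+s*d[1],-s*d[0]+c*d[1],d[2]])
E
python3 -c "
from h import *
print(Rn.from_rotvec(arm.get_state()['tool_rot']).as_matrix().round(3)); goal([0,78,300])"
```

```text
[[ 0.     0.409  0.913]
 [ 0.     0.913 -0.409]
 [-1.     0.     0.   ]]
shift mm [ -49.7 -432.7  581.5] rot deg [-2.057e+01  0.000e+00 -1.000e-02] now grasp(fix mm) [-392.3  687.4  250.3] f [ 0.  -0.1  0.1] w 0.0855 t 1.4
```

Request:
step_arm:
  motion:
    - {"translation": [-0.05,-0.433,0.582],"rot": [-20.6,0,0]}
    - {"translation": [-0.05,-0.433,0.582],"rot": [-20.6,0,0]}
    - {"translation": [-0.05,-0.433,0.582],"rot": [-20.6,0,0]}
    - {"translation": [-0.05,-0.433,0.582],"rot": [-20.6,0,0]}
    - {"translation": [-0.05,-0.433,0.582],"rot": [-20.6,0,0]}
    - {"translation": [-0.05,-0.433,0.582],"rot": [-20.6,0,0]}
    - {"translation": [-0.05,-0.433,0.582],"rot": [-20.6,0,0]}
    - {"translation": [-0.05,-0.433,0.582],"rot": [-20.6,0,0]}
    - {"translation": [-0.05,-0.433,0.582],"rot": [-20.6,0,0]}
    - {"translation": [-0.05,-0.433,0.582],"rot": [-20.6,0,0]}
    - {"translation": [-0.05,-0.433,0.582],"rot": [-20.6,0,0]}
    - {"translation": [-0.05,-0.433,0.582],"rot": [-20.6,0,0]}
  grip: 0.045

```text
t: 2.4
position: [0.4528, 0.0529, 0.2653]
tool_rot: [0.048, 1.569, -0.048]
contact_force: [1.1, 1.3, 0.9]
width: 0.0452
```

```bash
python3 -c "
from h import *
goal([0,78,300])"
```

```text
shift mm [ -15.6 -198.6  128.1] rot deg [ 0.02  0.04 -0.01] now grasp(fix mm) [-128.1  276.6  284.3] f [1.1 1.3 0.9] w 0.0452 t 2.4
```

Request:
step_arm:
  motion:
    - {"translation": [-0.015,-0.19,0.122]}
    - {"translation": [-0.015,-0.19,0.122]}
    - {"translation": [-0.015,-0.19,0.122]}
    - {"translation": [-0.015,-0.19,0.122]}
    - {"translation": [-0.015,-0.19,0.122]}
    - {"translation": [-0.015,-0.19,0.122]}
    - {"translation": [-0.015,-0.19,0.122]}
    - {"translation": [-0.015,-0.19,0.122]}

```text
schema error: expected keys translation, rot
```

```bash
python3 - <<'E'
from h import *
np.set_printoptions(precision=1,suppress=True)
goal([20,78,195])
s=snapshot("wrist"); im=s["frame"][:,:,::-1].copy(); R,t=cam(s)
for k in ["guard_grip","latch_grip","coupler","seat"]:
    print(k,[(round(d["p"],2),w2f(w(s,d["centre"]))) for d in recognise(s,k)[:2]])
print(w2f(-R.T@t))
for m in [(x,y,210) for x in(-5,45) for y in(70,86)]+[(x,y,187) for x in(-102,-74) for y in(-8,8)]+[(x,y,90) for x in(-140,140) for y in(-50,36)]+[(20,78,195),(-88,0,172)]:
    q=R@f2w(m)+t; u=s["fx"]*q[0]/q[2]+s["cx"],s["fy"]*q[1]/q[2]+s["cy"]
    if q[2]>0 and abs(u[0])<3000 and abs(u[1])<3000: cv2.circle(im,(int(u[0]),int(u[1])),3,(255,0,255),-1)
cv2.imwrite("pics/w1.png",im)
E
```

```text
shift mm [  89.4 -198.7  148. ] rot deg [ 0.  0. -0.] now grasp(fix mm) [-128.1  276.6  284.3] f [1.1 1.3 0.9] w 0.0452 t 2.4
guard_grip [(0.72, array([-40.5,  48.3, 128.4]))]
latch_grip [(0.58, array([-39. ,  46.1,  95.2]))]
coupler [(0.79, array([ 24.7,   3.4, 127.4])), (0.18, array([-86.9, 226.3,   5.6]))]
seat [(0.71, array([-41.9,  43.9,  97.9]))]
[-210.2  276.8  407.7]
```

View pics/w1.png

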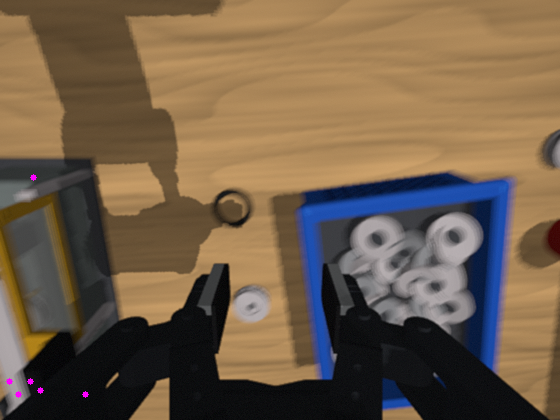

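That move was refused because each row needs "rot", so this picture is from the mid-way pose: only the guard's edge shows at left (0–110, 160–400). I'll repeat the move.

Request:
step_arm:
  motion:
    - {"translation": [-0.015,-0.19,0.122],"rot": [0,0,0]}
    - {"translation": [-0.015,-0.19,0.122],"rot": [0,0,0]}
    - {"translation": [-0.015,-0.19,0.122],"rot": [0,0,0]}
    - {"translation": [-0.015,-0.19,0.122],"rot": [0,0,0]}
    - {"translation": [-0.015,-0.19,0.122],"rot": [0,0,0]}
    - {"translation": [-0.015,-0.19,0.122],"rot": [0,0,0]}
    - {"translation": [-0.015,-0.19,0.122],"rot": [0,0,0]}
    - {"translation": [-0.015,-0.19,0.122],"rot": [0,0,0]}

```text
t: 3.32
position: [0.5623, -0.141, 0.2792]
tool_rot: [0.048, 1.571, -0.047]
contact_force: [0.3, -0.0, 0.0]
width: 0.0451
```

```bash
cat > look.py <<'E'
from h import *
import sys
np.set_printoptions(precision=1,suppress=True)
def look(name,grip):
    s=snapshot("wrist"); im=s["frame"][:,:,::-1].copy(); R,t=cam(s)
    for k in ["guard_grip","latch_grip"]:
        print(k,[(round(d["p"],2),w2f(w(s,d["centre"]))) for d in recognise(s,k)[:2]])
    for m in [(x,y,130+grip) for x in(-5,45) for y in(70,86)]+[(x,y,187) for x in(-102,-74) for y in(-8,8)]+[(x,y,90) for x in(-140,140) for y in(-50,36)]:
        q=R@f2w(m)+t
        if q[2]>0:
            u=s["fx"]*q[0]/q[2]+s["cx"],s["fy"]*q[1]/q[2]+s["cy"]; print(m,np.array(u))
            if max(map(abs,u))<3000: cv2.circle(im,(int(u[0]),int(u[1])),2,(255,0,255),-1)
    cv2.imwrite(f"pics/{name}.png",im)
E
python3 -c "
from look import *
goal([20,78,195]); look('w2',80)"
```

```text
shift mm [103.2 -12.   26.9] rot deg [ 0.1 -0.1 -0.1] now grasp(fix mm) [ -6.8  89.9 298.2] f [ 0.3 -0.   0. ] w 0.0451 t 3.3167
guard_grip [(0.55, array([ -0.8,  51.4, 154.6]))]
latch_grip [(0.92, array([-85.6,   6.3, 145.8]))]
(-5, 70, 210) [246.5 230.3]
(-5, 86, 210) [269.4 230.3]
(45, 70, 210) [248.3 292.4]
(45, 86, 210) [269.6 292.4]
(-102, -8, 187) [129.8  83.4]
(-102, 8, 187) [153.5  83.5]
(-74, -8, 187) [135.4 126.4]
(-74, 8, 187) [158.2 126.4]
(-140, -50, 90) [123.2  45.5]
(-140, 36, 90) [216.6  45.7]
(140, -50, 90) [157.6 306.4]
(140, 36, 90) [229.7 306.4]
```

View pics/w2.png

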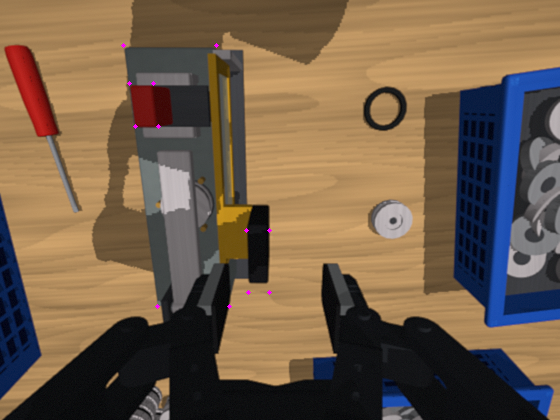

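The overlay matches the plinth and the red block (131–157, 85–127) within 1 px, and the handle (248–269, 206–283) matches laterally. Its rows suggest the guard is up about 70 mm rather than 80. I'll go straight down onto the handle.

Request:
step_arm:
  motion:
    - {"translation": [0.02,-0.012,0.025],"rot": [0,0,0]}
    - {"translation": [0.05,-0.012,0.025],"rot": [0,0,0]}
    - {"translation": [0.08,-0.012,0.025],"rot": [0,0,0]}
    - {"translation": [0.108,-0.012,0.025],"rot": [0,0,0]}
    - {"translation": [0.108,-0.012,0.025],"rot": [0,0,0]}
    - {"translation": [0.108,-0.012,0.025],"rot": [0,0,0]}

```text
t: 3.97
position: [0.5859, -0.1541, 0.1716]
tool_rot: [0.048, 1.573, -0.046]
contact_force: [0.3, 0.4, 0.6]
width: 0.0452
```

Request:
step_arm:
  motion:
    - {"translation": [0,0,0],"rot": [0,0,0]}
    - {"translation": [0,0,0],"rot": [0,0,0]}
    - {"translation": [0,0,0],"rot": [0,0,0]}
    - {"translation": [0,0,0],"rot": [0,0,0]}
    - {"translation": [0,0,0],"rot": [0,0,0]}
    - {"translation": [0,0,0],"rot": [0,0,0]}
  grip: 0.0
  grip_force: 30

```text
t: 4.47
position: [0.5876, -0.1562, 0.1731]
tool_rot: [0.047, 1.567, -0.049]
contact_force: [2.1, -1.9, 3.7]
width: 0.0156
```

```bash
python3 -c "
from look import *
goal([20,78,115]); save(snapshot('wrist'),'w3')"
```

```text
shift mm [77.1  1.9  0.4] rot deg [0.  0.2 0.1] now grasp(fix mm) [ 19.3  76.2 192.1] f [ 2.1 -1.9  3.7] w 0.0156 t 4.4667
```

View pics/w3.png

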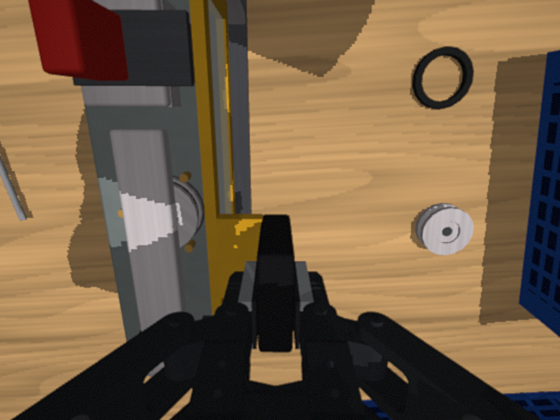

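The handle is gripped between the pads at about (275, 280), opening 15.6 mm. Sliding it down.

Request:
step_arm:
  motion:
    - {"translation": [0.01,0,0],"rot": [0,0,0]}
    - {"translation": [0.02,0,0],"rot": [0,0,0]}
    - {"translation": [0.03,0,0],"rot": [0,0,0]}
    - {"translation": [0.04,0,0],"rot": [0,0,0]}
    - {"translation": [0.05,0,0],"rot": [0,0,0]}
    - {"translation": [0.058,0,0],"rot": [0,0,0]}
    - {"translation": [0.062,0,0],"rot": [0,0,0]}
    - {"translation": [0.064,0,0],"rot": [0,0,0]}
    - {"translation": [0.064,0,0],"rot": [0,0,0]}

```text
t: 5.27
position: [0.5876, -0.1562, 0.1076]
tool_rot: [0.048, 1.568, -0.049]
contact_force: [4.3, -3.5, 3.6]
width: 0.0157
```

Request:
step_arm:
  motion:
    - {"translation": [0.003,0,0],"rot": [0,0,0]}
    - {"translation": [0.006,0,0],"rot": [0,0,0]}
    - {"translation": [0.006,0,0],"rot": [0,0,0]}

```text
t: 5.52
position: [0.5879, -0.1562, 0.1071]
tool_rot: [0.046, 1.565, -0.05]
contact_force: [-8.1, 1.0, 36.5]
width: 0.0154
```

Request:
step_arm:
  motion:
    - {"translation": [0.003,0,0],"rot": [0,0,0]}
    - {"translation": [0.005,0,0],"rot": [0,0,0]}
    - {"translation": [0.005,0,0],"rot": [0,0,0]}

```text
t: 5.77
position: [0.589, -0.1563, 0.1049]
tool_rot: [0.045, 1.561, -0.05]
contact_force: [-10.7, 3.8, 50.4]
width: 0.0152
```

The guard met a firm stop at about 65 mm of travel. I'll release the pressure and check visually whether it is really at the bottom.

Request:
step_arm:
  motion:
    - {"translation": [-0.005,0,0],"rot": [0,0,0]}
    - {"translation": [-0.008,0,0],"rot": [0,0,0]}
    - {"translation": [-0.008,0,0],"rot": [0,0,0]}

```text
t: 6.02
position: [0.5886, -0.1563, 0.1055]
tool_rot: [0.047, 1.565, -0.049]
contact_force: [6.6, -3.8, 3.2]
width: 0.0152
```

```bash
python3 - <<'E'
from h import *
goal([20,78,115])
s=snapshot("scene"); R,t=cam(s); im=s["frame"][:,:,::-1].copy()
A=[]
sc=5
o=(140,120)
c=cv2.resize(im[o[1]:o[1]+110,o[0]:o[0]+120],None,fx=sc,fy=sc,interpolation=cv2.INTER_CUBIC)
for g,col in((0,(255,0,255)),(15,(0,255,0))):
  for m in [(-91,46,86+g),(91,46,86+g),(-91,46,6+g),(91,46,6+g),(45,86,76+g),(-5,86,76+g),(45,86,130+g),(-91,46,110)]:
    q=R@f2w(m)+t; u=s["fx"]*q[0]/q[2]+s["cx"],s["fy"]*q[1]/q[2]+s["cy"]
    cv2.circle(c,(int((u[0]-o[0]+.5)*sc),int((u[1]-o[1]+.5)*sc)),3,col,-1)
cv2.imwrite("pics/s2.png",c)
E
```

```text
shift mm [ 9.5  1.9 -0.3] rot deg [0.02 0.31 0.07] now grasp(fix mm) [ 20.2  76.2 124.5] f [ 6.6 -3.8  3.2] w 0.0152 t 6.0167
```

View pics/s2.png

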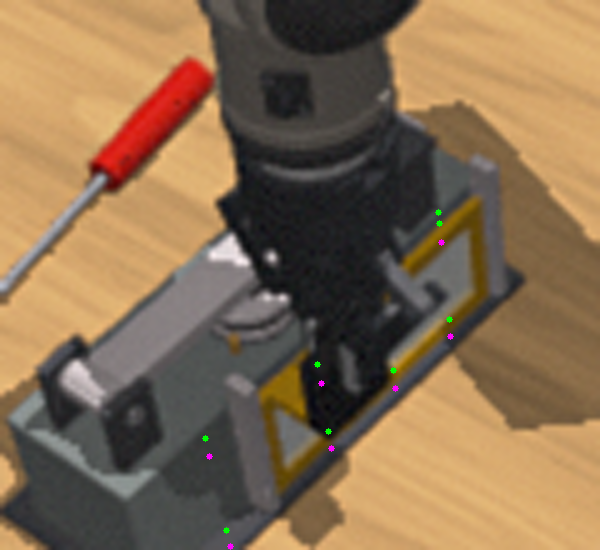

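The frame is offset along x relative to the handle, spanning crop (260,400)–(485,295), so the height isn't obvious from this. I'll fit offset and height from the frame corners.

```bash
python3 - <<'E'
from h import *
from scipy.optimize import least_squares
s=snapshot("scene"); R,t=cam(s)
im=s["frame"]; hsv=cv2.cvtColor(im,cv2.COLOR_RGB2HSV)
pts=[((-91,46,86),(482,192)),((91,46,86),(260,398)),((-91,46,6),(487,296)),((91,46,6),(284,497))]
def r(p):
    o=[]
    for m,u in pts:
        q=R@f2w((m[0]+p[0],m[1],m[2]+p[1]))+t
        o+=[s["fx"]*q[0]/q[2]+s["cx"]-(u[0]/5+139.5),s["fy"]*q[1]/q[2]+s["cy"]-(u[1]/5+119.5)]
    return np.array(o)
f=least_squares(r,[-30,0]);print(f.x,f.fun.round(1))
E
python3 - <<'E'
import cv2
cv2.imwrite("pics/s3.png",cv2.resize(cv2.imread("pics/s2.png")[160:520,200:560],(720,720)) [:600])
E
```

```text
[-37.65551564   5.3196869 ] [ 0.7  0.5 -0.2  1.1  1.1 -1.2 -1.4 -0.4]
```

```bash
python3 - <<'E'
from h import *
from scipy.optimize import least_squares
s=snapshot("scene"); R,t=cam(s); k=400/120
a=cv2.imread("pics/scene0.png")[125:245,135:255]; b=s["frame"][125:245,135:255,::-1]
def hsvm(i): return cv2.inRange(cv2.cvtColor(np.ascontiguousarray(i),cv2.COLOR_BGR2HSV),(18,150,90),(32,255,255))
for i in(a,b):
    m=hsvm(i); n,l,st,_=cv2.connectedComponentsWithStats(m,connectivity=8); j=sorted(range(1,n),key=lambda q:-st[q][4])[:4]
    print(st[j])
    ys,xs=np.nonzero(np.isin(l,[q for q in j if st[q][4]>12]))
    xs=xs+135; ys=ys+125
    for nm,v in(("u",xs),("u+v",xs+ys),("v-u",ys-xs)):
        print(nm,[(int(xs[q]),int(ys[q])) for q in(np.argmin(v),np.argmax(v))])
c=np.hstack([cv2.resize(i[20:110,40:115],None,fx=5,fy=5,interpolation=cv2.INTER_NEAREST) for i in(a,b)]); cv2.imwrite("pics/cmp.png",c)
# image shift per 10 mm of guard height at both frame ends
for x in(-128,54):
  for z in(86,151,166): 
    q=R@f2w((x,46,z))+t; print(x,z,s["fx"]*q[0]/q[2]+s["cx"],s["fy"]*q[1]/q[2]+s["cy"])
E
```

```text
[[ 69  17  32  50 274]
 [ 51  46  15  24 122]
 [ 59  67   8   7  10]
 [ 67  44   1   1   1]]
u [(186, 184), (235, 148)]
u+v [(191, 178), (235, 163)]
v-u [(234, 142), (188, 193)]
[[ 83  35  19  37 160]
 [ 57  65  14  28 119]
 [ 51  62   2   3   4]]
u [(192, 198), (236, 169)]
u+v [(200, 190), (236, 179)]
v-u [(235, 160), (196, 217)]
-128 86 236.55633669417034 159.87492424721728
-128 151 235.30638513386003 143.1385629855941
-128 166 235.00420751308775 139.0925231333239
54 86 191.4144449518073 201.61154553004442
54 151 188.22917956548883 185.43207752734878
54 166 187.4567044276119 181.5083112911536
```

View pics/cmp.png

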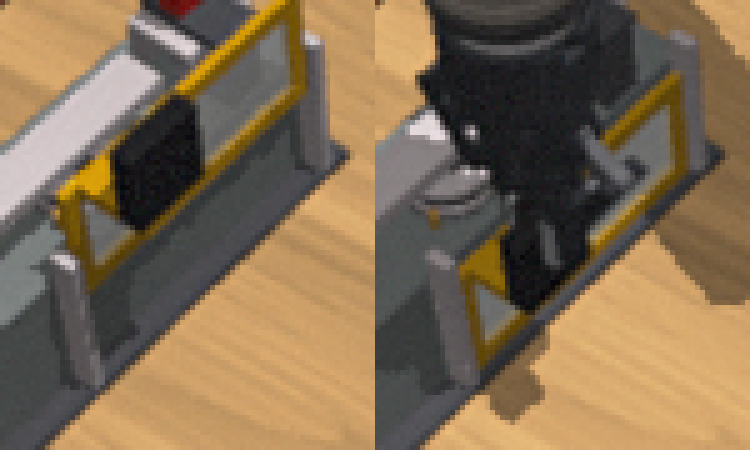

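The right end of the frame is at row 160 (predicted 159.9 when fully down; it started at 142), so the guard looks down. I'll confirm by touch: release, shut the fingers above the handle and press on its top, which should be at z 130 mm.

Request:
step_arm:
  motion:
    - {"translation": [0,0,0],"rot": [0,0,0]}
    - {"translation": [0,0,0],"rot": [0,0,0]}
    - {"translation": [0,0,0],"rot": [0,0,0]}
    - {"translation": [-0.03,0,0],"rot": [0,0,0]}
    - {"translation": [-0.05,0,0],"rot": [0,0,0]}
    - {"translation": [-0.05,0,0],"rot": [0,0,0]}
  grip: 0.045

```text
t: 6.67
position: [0.588, -0.156, 0.1584]
tool_rot: [0.047, 1.565, -0.049]
contact_force: [0.9, -0.4, 0.6]
width: 0.045
```

Request:
step_arm:
  motion:
    - {"translation": [0,0,0],"rot": [0,0,0]}
    - {"translation": [0,0,0],"rot": [0,0,0]}
    - {"translation": [0,0,0],"rot": [0,0,0]}
    - {"translation": [0,0,0],"rot": [0,0,0]}
    - {"translation": [0,0,0],"rot": [0,0,0]}
    - {"translation": [0,0,0],"rot": [0,0,0]}
  grip: 0.0

```text
t: 7.17
position: [0.5863, -0.1556, 0.1542]
tool_rot: [0.049, 1.571, -0.048]
contact_force: [-1.1, -0.0, 0.2]
width: -0.0002
```

Request:
step_arm:
  motion:
    - {"translation": [0.01,0,0],"rot": [0,0,0]}
    - {"translation": [0.018,0,0],"rot": [0,0,0]}
    - {"translation": [0.022,0,0],"rot": [0,0,0]}
    - {"translation": [0.024,0,0],"rot": [0,0,0]}
    - {"translation": [0.025,0,0],"rot": [0,0,0]}
    - {"translation": [0.025,0,0],"rot": [0,0,0]}

```text
t: 7.67
position: [0.586, -0.1554, 0.13]
tool_rot: [0.048, 1.571, -0.048]
contact_force: [-3.2, 2.3, 4.8]
width: -0.0002
```

Request:
step_arm:
  motion:
    - {"translation": [0.002,0,0],"rot": [0,0,0]}
    - {"translation": [0.003,0,0],"rot": [0,0,0]}
    - {"translation": [0.003,0,0],"rot": [0,0,0]}

```text
t: 7.92
position: [0.5862, -0.1554, 0.1298]
tool_rot: [0.048, 1.57, -0.048]
contact_force: [-9.3, 3.3, 21.7]
width: -0.0002
```

```bash
python3 -c "
from h import *
goal([-88,0,240])"
```

```text
shift mm [ -91.2  -76.9 -105.9] rot deg [0.05 0.04 0.02] now grasp(fix mm) [ 17.9  76.9 148.8] f [-9.3  3.3 21.7] w -0.0002 t 7.9167
```

The handle top is firm at z = 129.8 mm under 22 N, so the guard is fully down. Moving over the latch with the fingers opened.

Request:
step_arm:
  motion:
    - {"translation": [-0.04,0,0],"rot": [0,0,0]}
    - {"translation": [-0.075,-0.005,-0.005],"rot": [0,0,0]}
    - {"translation": [-0.09,-0.03,-0.04],"rot": [0,0,0]}
    - {"translation": [-0.09,-0.055,-0.075],"rot": [0,0,0]}
    - {"translation": [-0.09,-0.077,-0.106],"rot": [0,0,0]}
    - {"translation": [-0.09,-0.077,-0.106],"rot": [0,0,0]}
    - {"translation": [-0.09,-0.077,-0.106],"rot": [0,0,0]}
    - {"translation": [-0.09,-0.077,-0.106],"rot": [0,0,0]}
  grip: 0.045

```text
t: 8.58
position: [0.4764, -0.2262, 0.2169]
tool_rot: [0.049, 1.569, -0.049]
contact_force: [0.6, -0.5, 0.3]
width: 0.0448
```

```bash
python3 -c "
from look import *
goal([-88,0,174]); look('w4',0)"
```

```text
shift mm [61.9  0.4 -0.7] rot deg [-0.   0.1 -0. ] now grasp(fix mm) [-87.4  -0.5 235.9] f [ 0.6 -0.5  0.3] w 0.0448 t 8.5833
guard_grip [(0.88, array([-4.7, 43.7, 84.4]))]
latch_grip [(0.63, array([-90.8,   4.1, 145.8]))]
(-5, 70, 130) [359.8 312.4]
(-5, 86, 130) [379.  312.4]
(45, 70, 130) [355.1 360.7]
(45, 86, 130) [373.3 360.7]
(-102, -8, 187) [261.7 228.7]
(-102, 8, 187) [289.7 228.7]
(-74, -8, 187) [262.3 272.4]
(-74, 8, 187) [289.1 272.4]
(-140, -50, 90) [214.4 141.9]
(-140, 36, 90) [319.7 141.9]
(140, -50, 90) [229.7 403.1]
(140, 36, 90) [308.6 403.1]
```

View pics/w4.png

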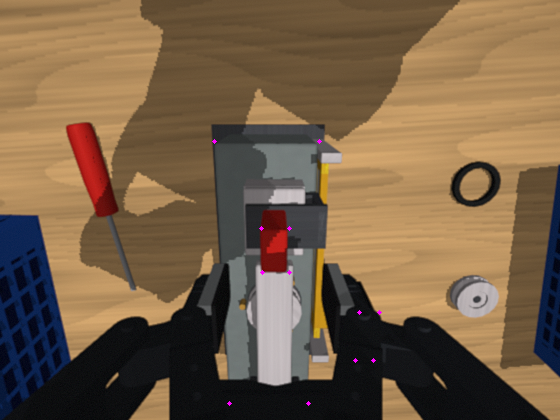

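The overlay matches the red block (261–287, 210–272), and the guard is visibly down. Descending and gripping the latch block.

Request:
step_arm:
  motion:
    - {"translation": [0.02,0,0],"rot": [0,0,0]}
    - {"translation": [0.04,0,0],"rot": [0,0,0]}
    - {"translation": [0.056,0,0],"rot": [0,0,0]}
    - {"translation": [0.062,0,0],"rot": [0,0,0]}
    - {"translation": [0.062,0,0],"rot": [0,0,0]}

```text
t: 9.15
position: [0.4759, -0.225, 0.1532]
tool_rot: [0.049, 1.573, -0.045]
contact_force: [-0.4, -0.1, -0.8]
width: 0.0449
```

Request:
step_arm:
  motion:
    - {"translation": [0,0,0],"rot": [0,0,0]}
    - {"translation": [0,0,0],"rot": [0,0,0]}
    - {"translation": [0,0,0],"rot": [0,0,0]}
    - {"translation": [0,0,0],"rot": [0,0,0]}
    - {"translation": [0,0,0],"rot": [0,0,0]}
    - {"translation": [0,0,0],"rot": [0,0,0]}
  grip: 0.0
  grip_force: 60

```text
t: 9.65
position: [0.4768, -0.2271, 0.156]
tool_rot: [0.047, 1.568, -0.05]
contact_force: [0.2, -4.9, 5.8]
width: 0.0152
```

```bash
python3 -c "
from h import *
goal([-88,14,172])"
```

```text
shift mm [ 3.  15.3 -1.1] rot deg [0.02 0.16 0.12] now grasp(fix mm) [-86.9  -1.3 175. ] f [ 0.2 -4.9  5.8] w 0.0152 t 9.65
```

Request:
step_arm:
  motion:
    - {"translation": [0,0.003,0],"rot": [0,0,0]}
    - {"translation": [0,0.006,0],"rot": [0,0,0]}
    - {"translation": [0,0.009,0],"rot": [0,0,0]}
    - {"translation": [0,0.012,0],"rot": [0,0,0]}
    - {"translation": [0,0.015,0],"rot": [0,0,0]}
    - {"translation": [0,0.015,0],"rot": [0,0,0]}
    - {"translation": [0,0.015,0],"rot": [0,0,0]}

```text
t: 10.23
position: [0.4777, -0.2128, 0.156]
tool_rot: [0.045, 1.567, -0.051]
contact_force: [0.4, -10.0, 4.8]
width: 0.0152
```

```bash
python3 -c "
from h import *
y=w2f(arm.get_state()['position'])[1]
for th in (0.0,0.08,0.16,0.24,0.34):
    g=np.array([-203*np.cos(th)+50*np.sin(th)+115,y,203*np.sin(th)+50*np.cos(th)+125]); goal(g,th)"
```

```text
shift mm [-0.   0.  -1.2] rot deg [0.03 0.17 0.21] now grasp(fix mm) [-86.9  13.  175. ] f [  0.4 -10.    4.8] w 0.0152 t 10.2333
shift mm [-16.1  -0.1   2. ] rot deg [0.02 4.75 0.21] now grasp(fix mm) [-86.9  13.  175. ] f [  0.4 -10.    4.8] w 0.0152 t 10.2333
shift mm [-31.9  -0.1   6.4] rot deg [0.02 9.33 0.21] now grasp(fix mm) [-86.9  13.  175. ] f [  0.4 -10.    4.8] w 0.0152 t 10.2333
shift mm [-47.3  -0.2  12.1] rot deg [1.000e-02 1.392e+01 2.100e-01] now grasp(fix mm) [-86.9  13.  175. ] f [  0.4 -10.    4.8] w 0.0152 t 10.2333
shift mm [-65.9  -0.3  21. ] rot deg [-0.   19.65  0.21] now grasp(fix mm) [-86.9  13.  175. ] f [  0.4 -10.    4.8] w 0.0152 t 10.2333
```

The latch is pulled 14.3 mm (10 N of reaction). I'll make a first small lift and check that the pawl is free.

Request:
step_arm:
  motion:
    - {"translation": [-0.004,0,0.0005],"rot": [0,1.2,0]}
    - {"translation": [-0.008,0,0.001],"rot": [0,2.4,0]}
    - {"translation": [-0.012,0,0.002],"rot": [0,3.5,0]}
    - {"translation": [-0.016,0,0.003],"rot": [0,4.6,0]}
    - {"translation": [-0.016,0,0.003],"rot": [0,4.6,0]}

```text
t: 10.65
position: [0.4807, -0.213, 0.1714]
tool_rot: [0.048, 1.65, -0.049]
contact_force: [0.9, -7.9, -2.3]
width: 0.0149
```

```bash
python3 -c "
from h import *
y=13
for th in (0.08,0.16,0.24,0.34):
    g=np.array([-203*np.cos(th)+50*np.sin(th)+115,y,203*np.sin(th)+50*np.cos(th)+125]); goal(g,th)"
```

```text
shift mm [-0.6  0.  -1. ] rot deg [0.02 0.02 0.18] now grasp(fix mm) [-82.4  13.  190.4] f [ 0.9 -7.9 -2.3] w 0.0149 t 10.65
shift mm [-16.7  -0.    2.1] rot deg [0.01 4.6  0.18] now grasp(fix mm) [-82.4  13.  190.4] f [ 0.9 -7.9 -2.3] w 0.0149 t 10.65
shift mm [-32.6  -0.1   6.5] rot deg [0.01 9.18 0.18] now grasp(fix mm) [-82.4  13.  190.4] f [ 0.9 -7.9 -2.3] w 0.0149 t 10.65
shift mm [-51.7  -0.1  13.8] rot deg [-0.   14.91  0.18] now grasp(fix mm) [-82.4  13.  190.4] f [ 0.9 -7.9 -2.3] w 0.0149 t 10.65
```

The forces are small, so the pawl is free. Continuing the arc to about 0.34 rad.

Request:
step_arm:
  motion:
    - {"translation": [-0.006,0,0.001],"rot": [0,1.7,0]}
    - {"translation": [-0.012,0,0.002],"rot": [0,3.3,0]}
    - {"translation": [-0.017,0,0.003],"rot": [0,4.6,0]}
    - {"translation": [-0.023,0,0.0048],"rot": [0,6.4,0]}
    - {"translation": [-0.028,0,0.006],"rot": [0,7.8,0]}
    - {"translation": [-0.033,0,0.0075],"rot": [0,9.2,0]}
    - {"translation": [-0.039,0,0.0098],"rot": [0,11.0,0]}
    - {"translation": [-0.045,0,0.012],"rot": [0,12.8,0]}
    - {"translation": [-0.052,0,0.0148],"rot": [0,14.9,0]}
    - {"translation": [-0.052,0,0.0148],"rot": [0,14.9,0]}
    - {"translation": [-0.052,0,0.0148],"rot": [0,14.9,0]}
    - {"translation": [-0.052,0,0.0148],"rot": [0,14.9,0]}

```text
t: 11.65
position: [0.4991, -0.214, 0.2209]
tool_rot: [0.057, 1.91, -0.044]
contact_force: [1.5, -9.1, -2.3]
width: 0.0148
```

```bash
python3 - <<'E'
from h import *
th=.34; goal([-203*np.cos(th)+50*np.sin(th)+115,13,203*np.sin(th)+50*np.cos(th)+125],th)
s=snapshot("scene"); a=s["frame"][95:245,135:285,::-1]; b=snapshot("wrist")["frame"][:,:,::-1]
cv2.imwrite("pics/f.png",np.hstack([cv2.resize(a,(420,420),interpolation=cv2.INTER_CUBIC),b[:,140:500]]))
E
```

```text
shift mm [-0.7 -0.1 -0.9] rot deg [-0.04  0.01  0.14] now grasp(fix mm) [-59.1  13.1 238.9] f [ 1.5 -9.1 -2.3] w 0.0148 t 11.65
```

View pics/f.png

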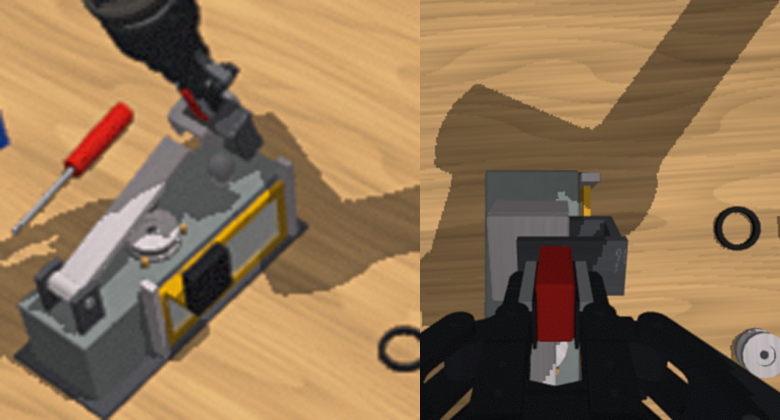

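The arm is raised off the visible ball (220,165), the pulley sits in its seat (155,235), the guard is down (215,275) and the latch is held between the pads. I'll do a short still check, then hand in.

Request:
step_arm:
  motion:
    - {"translation": [0,0,0],"rot": [0,0,0]}
    - {"translation": [0,0,0],"rot": [0,0,0]}
    - {"translation": [0,0,0],"rot": [0,0,0]}
    - {"translation": [0,0,0],"rot": [0,0,0]}
    - {"translation": [0,0,0],"rot": [0,0,0]}
    - {"translation": [0,0,0],"rot": [0,0,0]}

```text
t: 12.25
position: [0.4991, -0.214, 0.221]
tool_rot: [0.057, 1.909, -0.044]
contact_force: [1.6, -9.1, -3.2]
width: 0.015
```

```bash
python3 -c "
from h import *
goal([-59,13,239],.34); print(np.abs(arm.get_state()['qd']).max()); print(workorder.close_job())"
```

```text
shift mm [-0.1 -0.1  0.1] rot deg [-0.04  0.04  0.14] now grasp(fix mm) [-59.1  13.1 238.9] f [ 1.6 -9.1 -3.2] w 0.015 t 12.25
0.0019680174789430327
the job is handed in; nothing more can be done
None
```

The job is done and handed in at 12.3 s: the guard is all the way down and the gripper is holding the clamp arm raised and still.

- **Guard:** I slid it down by its handle to a firm stop. To check, I pressed on the handle top and found it solid at z = 129.8 mm under 22 N (130 mm expected), so it is fully down.
- **Latch:** I pulled it about 14 mm towards the guard side while the arm was still down. The gripper is still holding it there against about 9 N.
- **Clamp arm:** I raised it to about 0.34 rad, with the grip point 64 mm higher than before the lift. In the last half second the tool moved less than 0.2 mm, and the joints were practically still.
- **Rest of the scene:** The last pictures show the ball clear of the coupler, the pulley in its seat and the guard down. The screwdriver looks undisturbed, and so do the black ring and loose pulley as far as they show. I did not check the red cup or the far-left pulley again, but the arm only passed well above that area.

**Checks that disagreed or failed:**
- A first estimate from the frame corners put the guard about 5 mm above its lowest position. The image rows and the touch check showed it was at the bottom.
- While pressing the guard down, the wrist force briefly reached about 50 N at the stop, carried through the gripped handle. That is below the 120 N wrist limit.
- One move was refused for a missing field and repeated; nothing moved because of it.

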